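Fit the moisture filter to the airbrush compressor

ROBOT

A 6-joint arm with a two-finger parallel gripper is mounted at the origin on a cart in front of the work surface, level with it; the furniture and walls round the work are solid. World frame = base frame: x ahead of the robot, y to its left, z up, the work surface at z = 0. Lengths are in mm, angles in rad, forces in N, time in s.
With the tool pointing down it reaches from about 375 to 825 mm from the base axis. Payload 5.5 kg.
Tool frame: the origin (TCP) lies at the very end of the fingers, on their centre line; the grasp point (between the pads) lies 19 mm behind it; z points along the fingers, y is the line along which they close (so a half turn about z gives the same grasp; the last joint's range is limited). The gripper opens to 85 mm and grips with 20 to 120 N. Pads are 22 mm wide; open, the fingers measure 114 mm over their backs; the gripper's body (76 mm by 85 mm) begins 54 mm behind the grasp point. The pads swing forward as they close: fully open they stand 13 mm farther back than shut.
Start: joints at [1.317, 0.314, -0.047, 1.21, 0, 1.571], TCP at [150.647, 580.775, 194.699] pointing down, gripper open.
Joint ranges: [-2.67, 2.67], [-0.69, 1.73], [-1.03, 1.25], [-2.08, 2.16], [-1.42, 1.45], [-3.14, 3.14]. Speed limits (rad/s): [2.39, 2.39, 3.01, 3.14, 3.14, 3.14].

INTERFACE

Orientations are given as [roll, pitch, yaw] about the fixed x, y, z axes, in that order (R = Rz(yaw) Ry(pitch) Rx(roll)).
In Python, from station import * gives the robot as it stands. Calls block until the motion is done:
- goto(position, orientation): joint-space move of the TCP to a pose.
- movel(position, ori=None, velocity=150): straight line of the TCP; ori=None keeps the orientation; velocity is the mean speed in mm/s.
- goto_joints(angles): joint-space move.
- gripper_to(opening, strength=None): finger opening in mm; strength is the grip in N (None keeps the last); returns when the fingers have stopped.
- pause(seconds).
- solve_ik(position, orientation): joint angles nearest the present ones, or None.
- camera(name): name is "scene" or "top" or "wrist"; returns the picture (480x640x3 uint8, blue, green, red); there is no depth.
- get_calibration(name): a dict with "camera_matrix" (3x3 intrinsics, pixels), "world_from_camera" (4x4, takes a point from camera to world coordinates). Camera axes: x right, y down, z forward; pixel columns grow to the right and rows downward; lengths in mm; the calibration is good to about 2 mm. The wrist camera is an equidistant fisheye: a pixel r from the principal point sees the ray r / f radians off the axis. A picture is of the moment at which its call begins: read the wrist's pose just before it. get_calibration takes no time and is no camera call; for the wrist camera it gives the pose at the moment of the call.
A pose or a line that the arm cannot do raises PlanningError and nothing moves.
- close_job(): hands the job in; it is judged then, once.
Readings, each from a call of its own:
- get_t(): time.
- get_joints(): joint angles.
- get_dq(): joint speeds.
- get_joint_torque(): joint torques, N m.
- get_eef_pos(): TCP position.
- get_orientation(): TCP orientation.
- get_ft_force(): force on the tool from outside, world axes, zero at the start.
- get_ft_torque(): the same for the moment, N m.
- get_grip_width(): finger opening in mm.
- get_finger_force(): force on a finger pad.
Only numpy, scipy, OpenCV 4.12 (cv2) and the standard library are available. Lean on these libraries where they do the work, as an engineer would, in place of code of your own. Each camera call takes 0.05 s, during which the arm holds its last target. There are 200 camera calls.

TASK

The airbrush compressor is waiting for its moisture filter. Take the filter (the tall round one, not the low blanking plug) out of the dark steel stand and push its tube straight down into the push-fit port on the compressor, past the seal and on until it bottoms: firmly, but without ramming it. Only when it is fully home, let go of it and swing the shut-off lever round to the open stop, leaving the plug and the other things on the bench where they are.

Things in the scene. Friction and masses are not known exactly. Their poses are not given: they have to be found in the camera images.
- filter: Round moisture filter, 70 g, upright in the stand, any angle about its axis. Origin at the lower end of its tube, z up its axis. Upward: steel tube 12 mm thick, 40 mm long, its last 6 mm tapering to 8.6 mm at the end; then the body, 26 mm in diameter, from 40 to 76.5 mm (aluminium collars, white middle), the place to grip; then a thin brass nipple up to 86 mm.
- tube_end (a point): Centre of the lower end face of the filter's tube (the filter's origin).
- stand: Fixed folded dark steel stand, 150 x 56 mm (186 mm over the feet), top plate at 48 mm. Origin at bench level under its middle, x along its length. Two 15.5 mm holes 40 mm either side of the middle: one holds the filter, the other the plug; which is which varies. The filter's body rests on the plate; it lifts straight out, 40 mm until the tube is clear.
- blank_plug: Black blanking plug with a low cap 23 mm in diameter, 43 mm long in all, of which 13 mm show above the stand. Not needed now; leave it in the stand.
- compressor: Fixed cordless airbrush compressor: grey case 90 x 160 mm, top at 78 mm, airbrush and gauge on it up to 107 mm; an aluminium manifold bar along y in front of it. Origin at bench level under the case's middle, x from front to back, z up. Port axis at x = -80, y = +42 mm; lever axis at x = -80, y = -38 mm.
- port_mouth (a point): Mouth of the upright push-fit port (black, 27 mm wide), 74 mm above the bench. Bore 14 mm, straight down. 8 mm below it a sprung lip seal grips the tube: 6 to 14 N to pass, 4 to 10 N to slide on. The tube bottoms on a stiff rubber buffer (8 N/mm) hidden 20 to 36 mm below the mouth (fittings differ). Past 18 mm go slowly: a rise of 8 N over the sliding push is home; 18 N on the buffer harms it
- valve_lever (a joint): Angle of the shut-off lever about its upright axis: 0 = shut (pointing along the compressor's -x, to the front), 1.571 = open stop (along its -y, away from the port); grows anticlockwise seen from above. Starts between 0 and 0.15. Stiff, about 0.10 N m (2 N at 48 mm from the axis), and stays where it is left.
- lever_tip (a point): Outer end of the lever, 62 mm from its axis, at mid-thickness, 70 mm above the bench. The outer 38 mm of the lever is a black sleeve 12 mm wide and 8 mm thick.
- lever_axis (a point): Point on the upright axis of the lever at the lever's height, 80 mm from the port's axis. A boss 17 mm in diameter sits there.
- glue_bottle: Wood-glue bottle, 108 mm tall; bystander.
- paint_pot_0: Small red paint pot, 28 mm wide and 32 mm tall; bystander.
- paint_pot_1: Small green paint pot, 28 mm wide and 32 mm tall; bystander.
- masking_tape: Roll of masking tape, 60 mm wide and 18 mm tall; bystander.
- blue_van: Blue model van wagon, 49 x 129 mm and 68 mm tall; bystander.
- tweezers: Steel tweezers lying flat, 112 mm long; bystander.

How it is judged:
By the outcome, as a careful person would: the job done as asked, in the order asked, and still so for the second after the job is handed in, with the robot touching nothing.
It also fails if it takes over 58 s, if anything falls off the work surface, if the arm or the gripper's body presses on something with over 40 N, if the wrist force passes 120 N, or if a joint passes its speed limit or range.

## Working session

There is one attempt and no reset: what is moved stays moved. The work goes in short steps, each a Python script; the robot and the scene stay as the last script left them, time stands still between calls to the robot, and variables do not carry over. Pictures are saved under pics/ and viewed, at most 10 in all, crops included, and the job is handed in when it is done.

```bash
mkdir -p pics
python3 - <<'E'
from station import *
import cv2,numpy as np
for n in("top","scene"):
    cv2.imwrite(f"pics/{n}1.png",camera(n)); c=get_calibration(n); print(n,np.round(c["camera_matrix"],1).tolist(),np.round(c["world_from_camera"],3).tolist())
print(get_t(),get_orientation(),get_ft_force())
E
```

```text
top [[458.4, 0.0, 331.6], [0.0, 458.4, 236.0], [0.0, 0.0, 1.0]] [[0.019, -0.984, 0.177, 370.008], [-1.0, -0.016, 0.017, 57.106], [-0.014, -0.178, -0.984, 914.073], [0.0, 0.0, 0.0, 1.0]]
scene [[447.7, 0.0, 313.0], [0.0, 447.7, 245.0], [0.0, 0.0, 1.0]] [[0.805, -0.414, 0.426, 170.381], [-0.594, -0.553, 0.584, -429.015], [-0.006, -0.723, -0.691, 652.399], [0.0, 0.0, 0.0, 1.0]]
0.1 [-3.14011301e+00 -2.76481601e-05  2.88777389e+00] [-0.66966288 -0.18893202 -0.3935104 ]
```

View pics/top1.png

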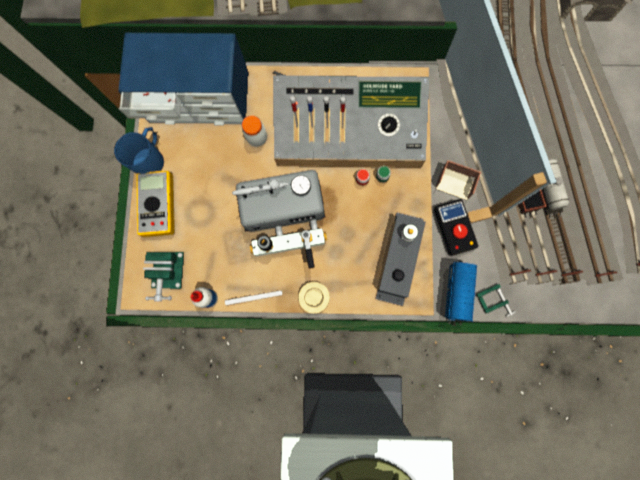

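View pics/scene1.png

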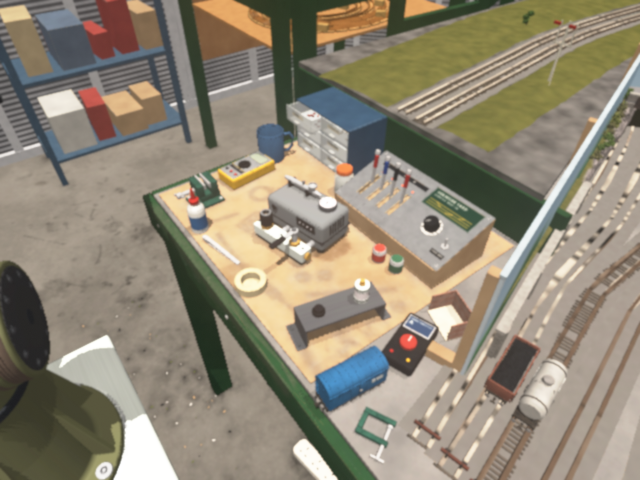

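```bash
cat > h.py <<'E'
from station import *
import cv2,numpy as np
def ray(n,uv,z,c=None):
    c=c or get_calibration(n); K=np.array(c["camera_matrix"]);T=np.array(c["world_from_camera"])
    d=np.array([(uv[0]-K[0,2])/K[0,0],(uv[1]-K[1,2])/K[1,1],1.])
    if n=="wrist":
        r=np.hypot(d[0],d[1]); d=np.array([d[0]/r*np.sin(r),d[1]/r*np.sin(r),np.cos(r)]) if r>1e-9 else d
    d=T[:3,:3]@d; o=T[:3,3]; return o+d*(z-o[2])/d[2]
E
python3 - <<'E'
from h import *
im=cv2.imread("pics/top1.png")[160:310,230:430]
cv2.imwrite("pics/top_c.png",cv2.resize(im,None,fx=4,fy=4,interpolation=cv2.INTER_CUBIC))
for nm,n,p,z in [("filt","top",(409,231),94),("plug","top",(398,275),61),("port","top",(264,242),74),("axis","top",(307,237),72),("tip","top",(311,266),70),
 ("filt","scene",(363,284),94),("plug","scene",(318,311),61),("port","scene",(266,215),74)]:
    print(nm,n,ray(n,p,z).round(1))
E
```

```text
filt top [529.6 -69.5  94. ]
plug top [452.3 -53.3  61. ]
port top [508.2 197.   74. ]
axis top [519.3 117.3  72. ]
tip top [465.3 108.4  70. ]
filt scene [525.4 -81.4  94. ]
plug scene [447.7 -61.2  61. ]
port scene [503.1 187.1  74. ]
```

View pics/top_c.png

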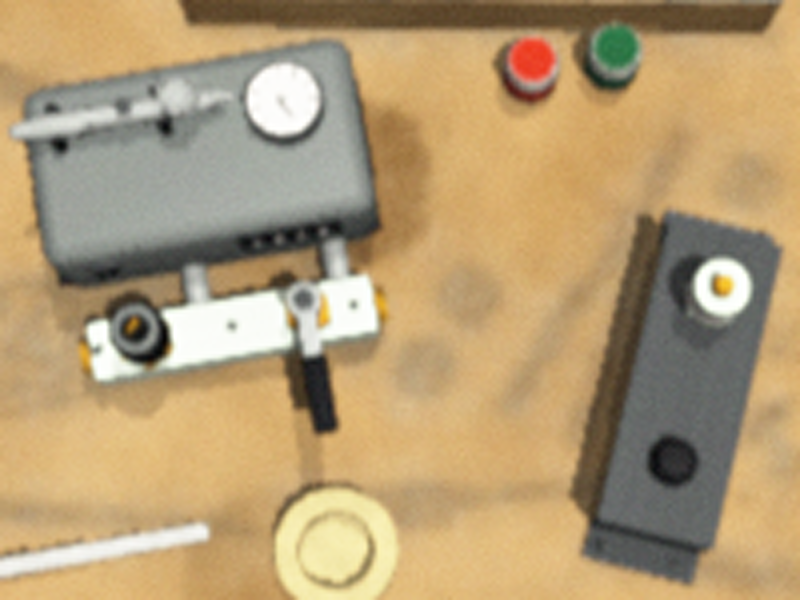

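Run:
```python
from h import *
import json
for p,u,z in(("port",(264.5,242),74),("axis",(305.75,234.5),74),("tip",(311.3,267),70),("filt",(410.5,231),94)): print(p,ray("top",u,z).round(1))
for y in (0.19,0.19-np.pi):
    for p in ([515,190,230],[529,-72,200],[506,193,80],[525,-72,50]):
        q=solve_ik(p,[np.pi,0,y]); print(y,None if q is None else np.round(q,2))
```

```text
port [508.2 196.   74. ]
axis [523.7 119.6  74. ]
tip [463.4 107.8  70. ]
filt [529.6 -72.2  94. ]
0.19 [ 0.35  0.21 -0.11  1.26  0.   -2.98]
0.19 [-0.14  0.19 -0.2   1.19  0.    2.82]
0.19 [ 0.36  0.28 -0.37  0.93  0.   -2.97]
0.19 [-0.14  0.29 -0.43  0.85  0.    2.82]
-2.951592653589793 [ 0.35  0.21 -0.11  1.26  0.    0.16]
-2.951592653589793 [-0.14  0.19 -0.2   1.19  0.   -0.33]
-2.951592653589793 [ 0.36  0.28 -0.37  0.93  0.    0.17]
-2.951592653589793 [-0.14  0.29 -0.43  0.85  0.   -0.33]
```

Yaw −2.95 keeps joint 6 mid-range. Look from above the compressor, then above the filter.

Run:
```python
from h import *
import pickle
Y=0.19-np.pi; C={}
for n,p in (("A",[500,155,210]),("B",[529,-74,190])):
    goto(p,[np.pi,0,Y]); pause(.15); C[n]=get_calibration("wrist"); im=camera("wrist"); cv2.imwrite(f"pics/w{n}.png",im)
    T=np.array(C[n]["world_from_camera"]);print(n,get_t(),np.round(get_eef_pos(),1),T.round(2).tolist())
print(C["A"]["camera_matrix"])
pickle.dump(C,open("C.pkl","wb"))
```

```text
A 2.2833 [499.8 155.6 210. ] [[-0.19, 0.93, 0.32, 418.61], [0.98, 0.18, 0.06, 141.08], [0.0, 0.32, -0.95, 388.27], [0.0, 0.0, 0.0, 1.0]]
B 3.4083 [529.2 -72.6 190.2] [[-0.19, 0.93, 0.32, 447.95], [0.98, 0.18, 0.06, -87.27], [0.0, 0.32, -0.95, 368.5], [0.0, 0.0, 0.0, 1.0]]
[[371.64829954   0.         323.83308843]
 [  0.         371.64829954 238.76035239]
 [  0.           0.           1.        ]]
```

View pics/wA.png

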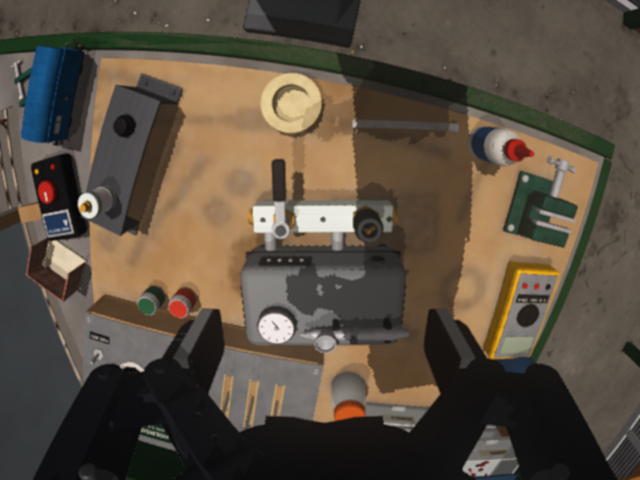

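View pics/wB.png

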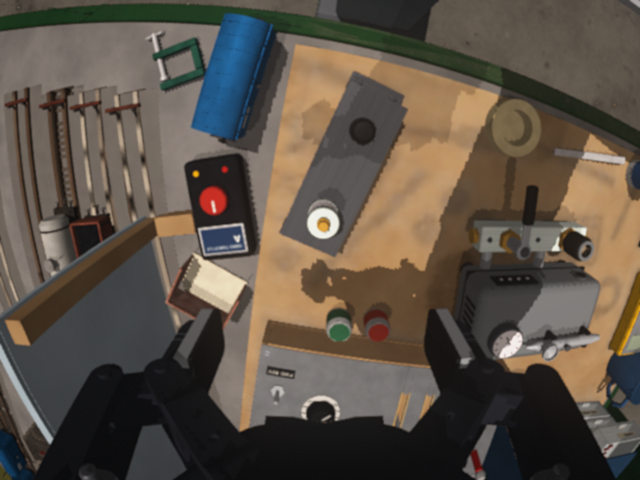

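Run:
```python
from h import *
a=cv2.imread("pics/wA.png")[150:250,250:400]; b=cv2.imread("pics/wB.png")[180:280,290:350]
f=lambda i,s:cv2.resize(i,None,fx=s,fy=s,interpolation=cv2.INTER_CUBIC)
A=f(a,5);cv2.imwrite("pics/cc.png",np.vstack([np.hstack([f(a,3.6)]),])if 0 else np.hstack([f(a,3.6),f(b,3.6)]))
```

```text
(no output)
```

View pics/cc.png

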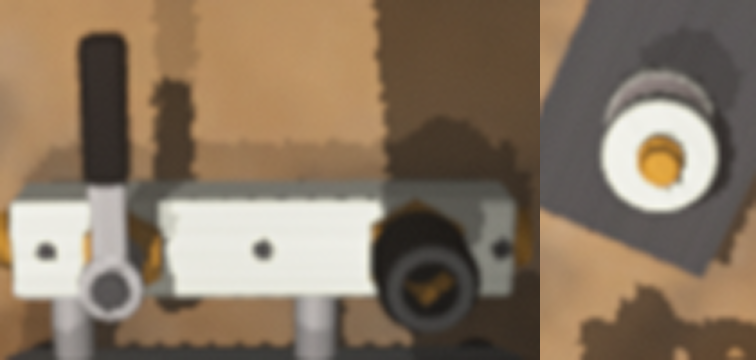

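Run:
```python
from h import *
import pickle
C=pickle.load(open("C.pkl","rb"))
for nm,k,p,z in(("port","A",(369.7,229.7),74),("boss","A",(280.6,230.6),76),("tip","A",(278.3,159.7),70),("filt","B",(323.3,223.1),84.5),("nip","B",(323.6,226.3),94),("portB","B",(578,243),74)):
    print(nm,ray("wrist",p,z,C[k]).round(1))
```

```text
port [507.7 200.1  74. ]
boss [523.  122.4  76. ]
tip [462.1 109.8  70. ]
filt [530.3 -71.5  84.5]
nip [530.1 -71.3  94. ]
portB [502.5 183.3  74. ]
```

Run:
```python
from h import *
Y=0.194-np.pi; O=[np.pi,0,Y]
goto([530.2,-71.5,110],O); movel([530.2,-71.5,53],O,velocity=120)
print(get_ft_force().round(2) if hasattr(get_ft_force(),'round') else get_ft_force())
gripper_to(20,80); print(get_grip_width(),get_finger_force(),np.round(get_ft_force(),2),np.round(get_ft_torque(),2))
movel([530.2,-71.5,100],O,velocity=80); movel([530.2,-71.5,175],O,velocity=150)
print(get_grip_width(),get_finger_force(),np.round(get_ft_force(),2))
goto([507.7,199.3,150],O); pause(.2)
print(get_t(),np.round(get_eef_pos(),2),np.round(get_ft_force(),2),np.round(get_orientation(),3))
movel([507.7,199.3,128],O,velocity=60); pause(.2)
import pickle; pickle.dump(get_calibration("wrist"),open("D.pkl","wb"))
w=camera("wrist"); s=camera("scene"); t=camera("top")
f=lambda i,s:cv2.resize(i,None,fx=s,fy=s,interpolation=cv2.INTER_CUBIC)
cv2.imwrite("pics/w3.png",w);cv2.imwrite("pics/s3.png",s)
cv2.imwrite("pics/d.png",np.hstack([f(w[170:370,240:400],2.5),f(s[160:260,220:300],5)]))
print(get_t(),get_grip_width(),np.round(get_eef_pos(),2))
```

```text
[-0.02 -0.27  0.29]
20.363955186252387 0.0 [-0.17 -0.03 -0.36] [-0.01 -0.03  0.08]
19.793537477635468 0.0 [-0.27  0.33 -0.71]
7.7333 [508.19 198.09 150.13] [-0.27 -0.5  -1.1 ] [-3.141  0.    -2.95 ]
8.6 20.045195304665647 [507.88 199.45 128.26]
```

View pics/d.png

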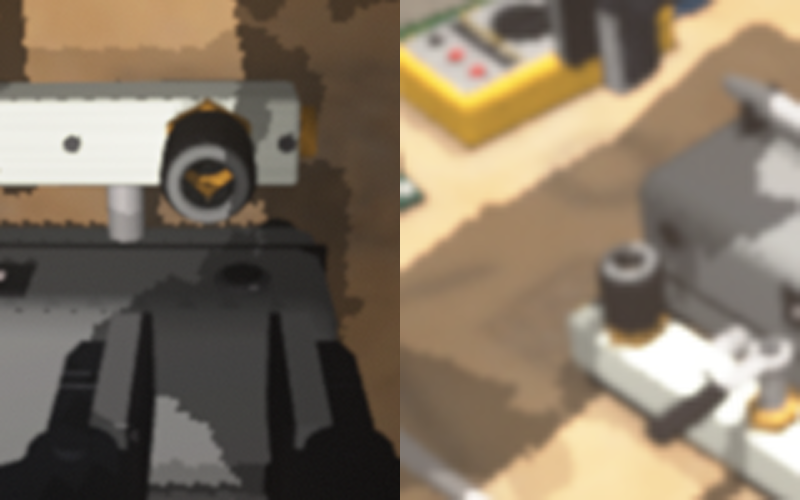

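Run:
```python
from h import *
import pickle
c=get_calibration("scene");K=np.array(c["camera_matrix"]);T=np.linalg.inv(np.array(c["world_from_camera"]))
p=T@np.array([*get_eef_pos(),1]); q=K@p[:3]; print("tcp in scene",q[:2]/q[2])
c=pickle.load(open("D.pkl","rb"));T=np.linalg.inv(np.array(c["world_from_camera"]));p=(T@np.array([507.9,199.5,128.3,1]))[:3];th=np.arctan2(np.hypot(p[0],p[1]),p[2]);print("tcp in wrist",np.array([323.8,238.8])+371.65*th*p[:2]/np.hypot(p[0],p[1]),p)
print(ray("wrist",(240+208/2.5,170+180/2.5),74,c),ray("scene",(266,212),74))
s=cv2.imread("pics/s3.png"); cv2.imwrite("pics/e.png",cv2.resize(s[120:400,160:480],None,fx=2.1,fy=2.1))
```

```text
tcp in scene [262.5326981  189.40742573]
tcp in wrist [321.6851887 277.533609 ] [ -1.11615238  20.44277412 195.43613541]
[507.01353776 200.0623438   74.        ] [508.1490013  195.19237177  74.        ]
```

View pics/e.png

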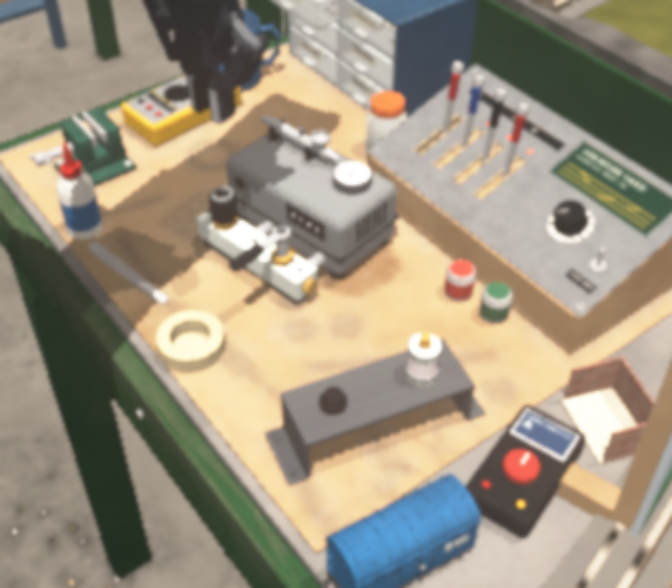

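The filter is still in the stand, so the grip missed. The fingertips also look about 20 mm above the reported TCP, at scene pixel (262,176) where (262,189) was predicted. I'll check this with a gentle touch on bare bench at the grip opening.

Run:
```python
from h import *
Y=0.194-np.pi; O=[np.pi,0,Y]
t=get_t(); movel([507.7,199.3,150],O); goto([480,35,80],O); gripper_to(26)
print(get_grip_width(),get_t()-t)
movel([480,35,6],O,velocity=120); pause(.1); f0=get_ft_force()[2]; z=6
print(f0,get_eef_pos())
while z>-38:
    z-=2
    try: movel([480,35,z],O,velocity=40)
    except Exception as e: print("plan",z,e);break
    f=get_ft_force()[2]-f0
    if abs(f)>4: print("contact",z,f,get_eef_pos()); break
print(get_t(),get_eef_pos())
movel([480,35,60],O,velocity=200)
```

```text
26.044987486392777 1.2833000000000006
-0.44833656730680216 [480.96164774  35.11042396   6.87162159]
contact -38 16.634779945041533 [480.25064414  35.01445103 -36.78120761]
16.25 [480.25064414  35.01445103 -36.78120761]
```

Contact came at a reported z of about −36.5, so the real fingertips sit 36.5 mm above the reported TCP, with sideways agreement good. I'll regrasp with that offset.

Run:
```python
from h import *
Y=0.194-np.pi; O=[np.pi,0,Y]
movel([480,35,100],O,velocity=250); gripper_to(60)
goto([530.2,-71.5,75],O); movel([530.2,-71.5,17],O,velocity=120); pause(.1)
print(np.round(get_eef_pos(),2),np.round(get_ft_force(),2))
gripper_to(15,80); print(get_grip_width(),get_finger_force(),np.round(get_ft_force(),2),np.round(get_eef_pos(),2))
if get_grip_width()<22: raise SystemExit
movel([530.2,-71.5,62],O,velocity=80); movel([530.2,-71.5,125],O,velocity=150)
print(get_grip_width(),get_finger_force(),np.round(get_ft_force(),2))
goto([507.7,199.3,110],O); movel([507.7,199.3,92],O,velocity=60); pause(.3)
s=camera("scene");t=camera("top");w=camera("wrist");cv2.imwrite("pics/s4.png",s);cv2.imwrite("pics/t4.png",t);cv2.imwrite("pics/w4.png",w)
f=lambda i,s:cv2.resize(i,None,fx=s,fy=s,interpolation=cv2.INTER_CUBIC)
cv2.imwrite("pics/f.png",np.hstack([f(w[180:300,290:390],4),f(s[170:250,236:303],6)]))
print(get_t(),get_grip_width(),np.round(get_eef_pos(),2),np.round(get_ft_force(),2))
```

```text
[531.17 -71.35  18.08] [-0.26 -0.27 -0.29]
24.0346933869198 78.15743565559387 [-1.8  -0.43  5.94] [530.8  -71.68  17.88]
23.96521876202119 78.51025700569153 [-0.83 -0.05 -0.87]
22.5667 24.045546992946136 [507.79 199.41  92.16] [ 0.3  -0.69 -0.8 ]
```

View pics/f.png

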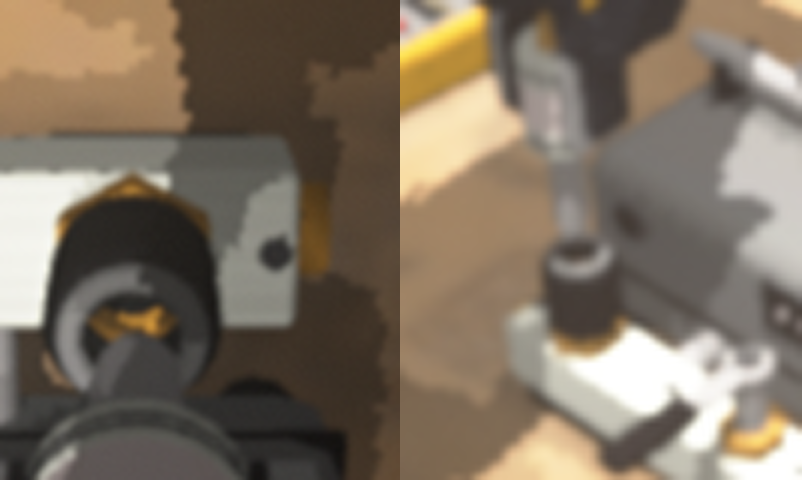

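Run:
```python
from h import *
c=get_calibration("wrist")
print("mouth",ray("wrist",(323.1,262.6),74,c),ray("scene",(266,212.7),74))
print("tip",ray("wrist",(325.2,267.3),83,c),ray("scene",(264.7,209),83))
T=np.linalg.inv(np.array(c["world_from_camera"]))
for P in([507.8,199.4,83],[507.8-4.3,199.4,83]):
    p=(T@np.array([*P,1]))[:3];r=np.hypot(p[0],p[1]);u=np.array([323.8,238.8])+371.65*np.arctan2(r,p[2])*p[:2]/r
    print("pred tip",u,"crop",(u-[290,180])*4)
```

```text
mouth [506.61907542 199.93463313  74.        ] [506.9641499  193.30220142  74.        ]
tip [505.47083302 200.89635244  83.        ] [505.84398003 195.10022171  83.        ]
pred tip [321.67882299 270.66818973] crop [126.71529198 362.67275894]
pred tip [323.18082748 263.6056354 ] crop [132.7233099  334.42254159]
```

```bash
cat > ins.py <<'E'
from h import *
Y=0.194-np.pi; O=[np.pi,0,Y]
x,y=507.5,198.2
movel([x,y,89],O,velocity=40); pause(.2); f0=np.array(get_ft_force()); z=89.; log=[]; hist=[]
while z>45:
    d=83-z; st=2 if d<16.5 else .5
    z-=st; movel([x,y,z],O,velocity=30 if st==2 else 12); pause(.04)
    f=np.array(get_ft_force())-f0; a=get_eef_pos(); d=83-a[2]
    log.append((round(d,1),*f.round(1))); 
    lat=np.hypot(f[0],f[1])
    if d<7 and f[2]>5: print("rim",f);break
    if lat>3: x+=np.clip(.06*f[0],-.4,.4); y+=np.clip(.06*f[1],-.4,.4)
    if f[2]>32 or lat>15: print("stop",f);break
    if d>=16.5:
        hist.append(f[2])
        if len(hist)>3:
            b=np.median(hist[:-2][-12:]) if len(hist)<14 else np.median(hist[:12])
            if f[2]-b>8.5: print("HOME",d,b,f);break
print(log); print(x,y,z,get_t(),get_grip_width())
E
python3 ins.py
```

```text
HOME 27.924852131995927 3.6766497345052915 [-0.36542901 -1.70049674 12.57536656]
[(np.float64(-3.9), np.float64(1.4), np.float64(-0.4), np.float64(0.2)), (np.float64(-1.9), np.float64(0.7), np.float64(-0.6), np.float64(-0.2)), (np.float64(0.1), np.float64(0.5), np.float64(0.2), np.float64(-0.3)), (np.float64(2.1), np.float64(1.3), np.float64(-0.5), np.float64(0.7)), (np.float64(4.1), np.float64(0.8), np.float64(0.4), np.float64(0.7)), (np.float64(6.0), np.float64(1.8), np.float64(1.0), np.float64(0.5)), (np.float64(8.0), np.float64(2.4), np.float64(0.9), np.float64(0.0)), (np.float64(9.8), np.float64(4.1), np.float64(2.1), np.float64(0.3)), (np.float64(11.7), np.float64(3.3), np.float64(2.0), np.float64(3.6)), (np.float64(14.7), np.float64(5.1), np.float64(1.4), np.float64(-5.1)), (np.float64(16.4), np.float64(5.0), np.float64(1.9), np.float64(-2.8)), (np.float64(18.3), np.float64(4.1), np.float64(1.0), np.float64(-2.4)), (np.float64(18.4), np.float64(2.0), np.float64(0.9), np.float64(3.1)), (np.float64(19.0), np.float64(1.2), np.float64(0.3), np.float64(3.3)), (np.float64(19.6), np.
[... 771 characters left out ...]
25.2), np.float64(1.6), np.float64(1.9), np.float64(2.5)), (np.float64(25.6), np.float64(1.7), np.float64(1.7), np.float64(3.8)), (np.float64(25.9), np.float64(2.4), np.float64(0.6), np.float64(5.7)), (np.float64(26.4), np.float64(1.0), np.float64(1.1), np.float64(5.8)), (np.float64(26.9), np.float64(-0.2), np.float64(0.4), np.float64(6.3)), (np.float64(27.1), np.float64(0.9), np.float64(-0.2), np.float64(7.5)), (np.float64(27.4), np.float64(-0.7), np.float64(0.3), np.float64(9.7)), (np.float64(27.6), np.float64(-0.2), np.float64(0.1), np.float64(12.0)), (np.float64(27.9), np.float64(-0.4), np.float64(-1.7), np.float64(12.6))]
508.7996679247702 198.6985443879105 54.0 32.9333 23.7815617816607
```

```bash
cat > seat.py <<'E'
from h import *
Y=0.194-np.pi; O=[np.pi,0,Y]; x,y=508.8,198.7; z=54.
for k in range(4):
    pause(.05); f=np.array(get_ft_force())-[.3,-.7,-.9]; print(z,get_eef_pos()[2].round(2),f.round(1))
    if f[2]>13.8: break
    z-=.4; movel([x,y,z],O,velocity=12)
p=get_eef_pos(); gripper_to(60); pause(.1); print(get_finger_force(),np.round(get_ft_force(),1))
movel([x,y,112],O,velocity=120); print(get_t(),np.round(get_ft_force(),1))
t=camera("top");w=camera("wrist");cv2.imwrite("pics/w5.png",w);cv2.imwrite("pics/t5.png",t)
A=np.array([508.6+15.4,198.7-78.5]); 
def P(th,z,r=50): a=np.pi+.194+th; return [A[0]+r*np.cos(a),A[1]+r*np.sin(a),z]
th=.05; goto(P(th,100),[np.pi,0,Y+th]); gripper_to(32); print(get_grip_width(),get_t())
movel(P(th,27),[np.pi,0,Y+th],velocity=120); pause(.1); f0=np.array(get_ft_force()); print("down",f0.round(1)); gripper_to(17,20)
print(get_grip_width(),get_finger_force(),np.round(np.array(get_ft_force())-f0,1),get_t())
E
python3 seat.py
```

```text
54.0 55.08 [-2.3  0.3 13. ]
53.6 54.8 [-2.6  0.3 14.7]
0.0 [ 0.2 -0.2 -0.1]
34.4583 [-0.4  0.6 -0.7]
31.973538339331572 35.4167
down [ 1.4 -0.7  0.3]
16.947282204841734 0.6503565150251234 [-1.4  2.   0.9] 36.575
```

```bash
cat > swing.py <<'E'
from h import *
Y=0.194-np.pi; A=np.array([524.0,120.2]); f0=np.array([-.3,-.3,-.5])
def P(th,z,r=50): a=np.pi+.194+th; return [A[0]+r*np.cos(a),A[1]+r*np.sin(a),z]
th=.05
while th<1.8:
    th+=.15 if th<1.35 else .04
    movel(P(th,27),[np.pi,0,Y+th],velocity=60); a=np.pi+.194+th
    f=np.array(get_ft_force())-f0; ft=-f[0]*np.sin(a)+f[1]*np.cos(a); fr=f[0]*np.cos(a)+f[1]*np.sin(a)
    print(round(th,2),"tan",ft.round(1),"rad",fr.round(1),"fz",f[2].round(1),get_finger_force().__round__(1))
    if th>1.45 and ft<-9: break
    if np.linalg.norm(f)>25: print("high");break
print(get_t())
E
python3 swing.py
```

```text
0.2 tan -0.2 rad -0.2 fz 0.4 0.0
0.35 tan 0.1 rad -0.7 fz 1.0 0.0
0.5 tan -0.3 rad 0.4 fz -0.3 0.0
0.65 tan 0.4 rad -0.3 fz 0.6 0.0
0.8 tan 1.1 rad -0.8 fz 0.8 0.0
0.95 tan 0.2 rad -0.7 fz 0.3 0.0
1.1 tan -0.3 rad 0.1 fz 0.9 0.0
1.25 tan 0.0 rad -0.8 fz 0.6 0.0
1.4 tan 0.4 rad -0.2 fz -0.3 0.0
1.44 tan -1.2 rad 0.4 fz 1.4 0.5
1.48 tan -0.5 rad -0.7 fz 1.4 0.6
1.52 tan -0.2 rad -1.0 fz 0.2 0.5
1.56 tan 0.4 rad -0.5 fz 1.5 0.4
1.6 tan 0.4 rad -0.9 fz 0.8 0.4
1.64 tan -4.5 rad -1.4 fz 2.3 2.6
1.68 tan -9.1 rad -2.5 fz 6.8 4.9
41.025
```

```bash
cat > lift.py <<'E'
from h import *
Y=0.194-np.pi; A=np.array([524.0,120.2])
def P(th,z,r=50): a=np.pi+.194+th; return [A[0]+r*np.cos(a),A[1]+r*np.sin(a),z]
movel(P(1.63,27),[np.pi,0,Y+1.63],velocity=40); gripper_to(24); print(get_finger_force())
movel(P(1.63,120),[np.pi,0,Y+1.63],velocity=150); goto([440,20,170],[np.pi,0,Y]); pause(.1)
w=camera("wrist"); t=camera("top"); s=camera("scene")
for n,i in(("w6",w),("t6",t),("s6",s)): cv2.imwrite(f"pics/{n}.png",i)
f=lambda i,k:cv2.resize(i,None,fx=k,fy=k,interpolation=cv2.INTER_CUBIC)
cv2.imwrite("pics/g.png",np.hstack([f(t[210:290,240:340],4),f(s[180:260,230:330],4)]))
print(get_t())
E
python3 lift.py
```

```text
0.0
43.9083
```

View pics/g.png

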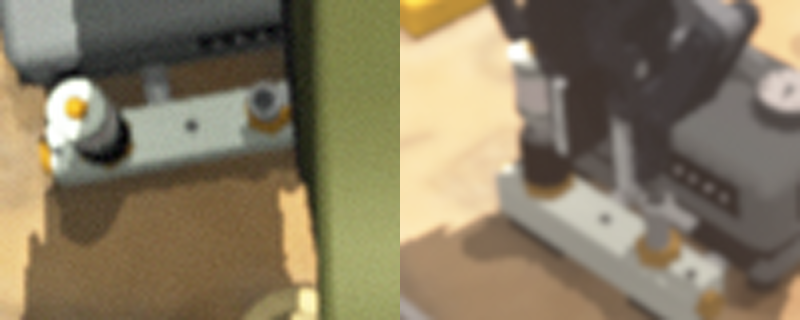

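Run:
```python
from h import *
print(ray("top",(258.75,236.75),131).round(1))
im=cv2.imread("pics/w6.png"); g=im.max(2).astype(np.float32)
c=get_calibration("wrist");T=np.linalg.inv(np.array(c["world_from_camera"]))
def px(P):
    p=(T@np.array([*P,1]))[:3];r=np.hypot(p[0],p[1]);return np.array([323.8,238.8])+371.65*np.arctan2(r,p[2])*p[:2]/r
A=np.array([524,120.2])
print(px([*A,76]))
for th in np.arange(-.3,2.2,.05):
    a=np.pi+.194+th; v=[]
    for r in (30,36,42,48,54,58,66,72):
        u=px([A[0]+r*np.cos(a),A[1]+r*np.sin(a),74]); v.append(int(cv2.getRectSubPix(g,(1,1),tuple(map(float,u)))[0,0]))
    print(round(th,2),v)
```

```text
[507.9 197.  131. ]
[414.46843373 335.80597134]
-0.3 [137, 118, 87, 79, 72, 77, 104, 108]
-0.25 [137, 109, 87, 74, 73, 79, 105, 107]
-0.2 [137, 102, 87, 75, 73, 80, 105, 108]
-0.15 [124, 99, 87, 75, 74, 89, 106, 106]
-0.1 [100, 95, 88, 75, 75, 103, 106, 106]
-0.05 [94, 90, 88, 75, 75, 100, 106, 106]
-0.0 [94, 90, 87, 76, 75, 99, 109, 108]
0.05 [93, 90, 88, 76, 76, 81, 108, 109]
0.1 [88, 90, 88, 76, 76, 76, 107, 108]
0.15 [81, 92, 88, 54, 77, 77, 109, 108]
0.2 [78, 92, 88, 43, 77, 92, 109, 199]
0.25 [79, 102, 89, 42, 76, 89, 106, 208]
0.3 [81, 105, 88, 51, 75, 76, 108, 210]
0.35 [80, 102, 89, 66, 74, 75, 111, 207]
0.4 [78, 99, 89, 83, 70, 72, 107, 132]
0.45 [77, 98, 88, 90, 62, 69, 105, 108]
0.5 [76, 98, 89, 91, 46, 68, 93, 107]
0.55 [77, 97, 97, 90, 49, 67, 72, 107]
0.6 [85, 96, 103, 91, 80, 53, 70, 105]
0.65 [117, 96, 100, 90, 92, 48, 70, 79]
0.7 [139, 106, 100, 90, 92, 89, 73, 75]
0.75 [141, 126, 99, 95, 91, 85, 92, 75]
0.8 [139, 112, 94, 101, 86, 72, 107, 77]
0.85 [142, 63, 45, 87, 82, 94, 108, 104]
0.9 [141, 33, 36, 44, 95, 101, 98, 108]
0.95 [117, 33, 36, 37, 101, 101, 63, 106]

[... 270 characters left out ...]
, 37, 198, 195]
1.35 [30, 64, 99, 97, 36, 50, 194, 196]
1.4 [30, 83, 100, 80, 36, 63, 183, 200]
1.45 [29, 95, 100, 57, 36, 34, 171, 198]
1.5 [29, 99, 99, 43, 36, 37, 169, 193]
1.55 [29, 98, 99, 37, 35, 37, 172, 192]
1.6 [28, 86, 99, 35, 35, 34, 169, 189]
1.65 [28, 97, 122, 42, 33, 110, 159, 184]
1.7 [29, 123, 172, 51, 33, 154, 161, 182]
1.75 [31, 71, 170, 53, 32, 149, 162, 173]
1.8 [31, 31, 127, 50, 32, 157, 161, 162]
1.85 [32, 33, 55, 40, 33, 134, 155, 157]
1.9 [32, 34, 34, 37, 32, 100, 150, 154]
1.95 [31, 31, 34, 33, 33, 74, 152, 154]
2.0 [31, 33, 34, 32, 33, 43, 152, 157]
2.05 [32, 32, 33, 32, 33, 33, 149, 154]
2.1 [34, 33, 32, 33, 33, 31, 148, 148]
2.15 [37, 31, 30, 34, 32, 33, 151, 148]
```

Run:
```python
from h import *
Y=0.194-np.pi
goto([470,-160,190],[np.pi,0,Y-.4]); pause(.1); t=camera("top"); cv2.imwrite("pics/t7.png",t); print(get_t())
im0=cv2.imread("pics/top1.png")
c=get_calibration("top");K=np.array(c["camera_matrix"]);T=np.linalg.inv(np.array(c["world_from_camera"]))
def px(P):
    q=K@(T@np.array([*P,1]))[:3]; return q[:2]/q[2]
A=np.array([523.7,119.6])
for nm,im in(("before",im0),("now",t)):
    g=im.max(2).astype(np.float32); print(nm)
    for th in np.r_[np.arange(-.2,.31,.1),np.arange(1.2,2.0,.05)]:
        a=np.pi+.194+th
        print(round(th,2),[int(cv2.getRectSubPix(g,(1,1),tuple(map(float,px([A[0]+r*np.cos(a),A[1]+r*np.sin(a),74]))))[0,0]) for r in(18,30,36,42,48,54,58,66,72)])
```

```text
44.8167
before
-0.2 [212, 43, 60, 69, 74, 183, 187, 188, 201]
-0.1 [227, 35, 34, 32, 38, 75, 100, 184, 184]
0.0 [230, 32, 40, 41, 40, 42, 41, 212, 217]
0.1 [233, 39, 48, 81, 100, 142, 150, 220, 215]
0.2 [238, 128, 173, 217, 222, 221, 222, 221, 219]
0.3 [244, 169, 202, 217, 219, 220, 224, 224, 221]
1.2 [252, 253, 189, 213, 219, 214, 215, 208, 205]
1.25 [252, 253, 207, 217, 218, 217, 213, 204, 192]
1.3 [252, 253, 222, 215, 218, 215, 212, 194, 183]
1.35 [252, 252, 223, 214, 219, 216, 209, 193, 186]
1.4 [252, 251, 210, 215, 219, 213, 205, 187, 186]
1.45 [253, 251, 189, 214, 215, 210, 206, 186, 184]
1.5 [252, 250, 175, 212, 213, 211, 207, 191, 188]
1.55 [252, 248, 178, 212, 212, 211, 207, 195, 189]
1.6 [252, 244, 194, 212, 211, 214, 208, 202, 195]
1.65 [252, 243, 206, 211, 213, 212, 210, 202, 200]
1.7 [251, 244, 209, 210, 211, 213, 211, 206, 209]
1.75 [251, 239, 209, 205, 207, 211, 212, 209, 208]
1.8 [248, 216, 202, 200, 203, 205, 210, 213, 210]
1.85 [243, 194, 191, 196, 194, 194, 202, 210, 210]
1.9 [236, 173, 171, 182, 184, 179, 189, 201, 211]
1.95 [223, 158, 150, 170, 175, 172, 175, 187
[... 359 characters left out ...]
 [194, 138, 110, 121, 122, 122, 121, 110, 108]
1.3 [211, 144, 125, 121, 125, 124, 119, 108, 103]
1.35 [226, 122, 115, 118, 123, 122, 116, 106, 103]
1.4 [234, 81, 81, 97, 114, 116, 113, 102, 100]
1.45 [240, 44, 43, 50, 74, 81, 87, 102, 100]
1.5 [240, 24, 26, 26, 29, 31, 33, 104, 104]
1.55 [239, 24, 25, 24, 23, 25, 23, 107, 100]
1.6 [239, 23, 25, 25, 20, 23, 20, 109, 107]
1.65 [239, 25, 28, 27, 25, 36, 44, 115, 110]
1.7 [233, 36, 42, 60, 71, 93, 101, 116, 116]
1.75 [225, 56, 85, 95, 105, 116, 119, 114, 120]
1.8 [208, 82, 112, 111, 111, 115, 116, 118, 116]
1.85 [186, 93, 104, 105, 106, 107, 115, 121, 118]
1.9 [167, 91, 89, 100, 102, 99, 102, 111, 119]
1.95 [157, 74, 74, 93, 95, 93, 94, 99, 117]
```

The lever sleeve is centred at 1.57 rad, the open stop. The filter stands in the port.

```bash
python3 -c "
from station import *
print(close_job(),get_t())"
```

```text
the job is handed in; nothing more can be done
the job is handed in; nothing more can be done
```

The job is handed in: the filter went down about 28 mm into the port until the push rose to about 14 N, some 8 N or more over sliding, and was released. The lever was then swung to the open stop (about 1.57 rad in the last image), in about 45 s, after a first grasp that closed on nothing and had to be redone.

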